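# Weigh a sample tin on the spring balance

### The arm

A 6-joint arm with a two-finger parallel gripper is mounted at the origin on a cart in front of the work surface, level with it; the furniture and walls round the work are solid. World frame = base frame: x ahead of the robot, y to its left, z up, the work surface at z = 0. Lengths are in m, angles in rad, forces in N, time in s.
With the tool pointing down it reaches from about 0.425 to 0.95 m from the base axis. Payload 3.5 kg.
Tool frame: the origin (TCP) lies at the very end of the fingers, on their centre line; the grasp point (between the pads) lies 19 mm behind it; z points along the fingers, y is the direction in which the jaws open and shut (so a half turn about z gives the same grasp; the last joint's range is limited). The gripper opens to 85 mm and grips with 20 to 120 N. Pads are 22 mm wide; open, the fingers measure 114 mm over their backs; the gripper's body (76 mm by 85 mm) begins 54 mm behind the grasp point. The pads swing forward as they close: fully open they stand 13 mm farther back than shut.
Start: joints at [-1.375, 0.286, 1.577, -0, 1.279, -0.15], TCP at [0.229, -0.635, 0.231] pointing down, gripper open.
Joint ranges: [-2.77, 2.77], [-0.9, 2.22], [0.21, 2.48], [-1.53, 4.67], [0.24, 2.81], [-2.84, 2.84]. Speed limits (rad/s): [2.79, 2.79, 3.14, 3.14, 3.14, 3.14].

### API

Orientations are given as a unit quaternion [x, y, z, w].
In Python, from plant import get_state, read_camera, sign_off gives the robot as it stands.
- The arm moves only by the tool step_arm, never from a script. Its argument "targets" is a list that holds one entry, the list of rows, each a list of 5 numbers: the opening, from 0 (shut) to 1 (fully open), then the shift along the tool's x, y, z each as a share of 4 cm, from -1 to 1, then the turn about the tool's z as a share of 5 degrees, from -1 to 1. A call has 1 to 10 rows; each row shifts and turns the commanded pose from where the row before left it, along the tool's axes as they then stand; what a row does not reach is not made up. A row lasts 1/12 s, in which the tool goes at most 41.7 mm and 7.16 degrees, less where a joint would pass 70% of its speed; a pose out of reach is approached as far as the arm can. A call with a number of a shift or a turn outside -1 to 1 is refused whole. A call with a gripper value outside its range is refused whole. The fingers move at their own pace and stop on an object; "squeeze" is the grip in N (left out, the last holds). Time passes only in rows, so rows that do not move let the fingers close. It gives the time, the measured TCP pose, the force and the opening at its end, in the units of the state.
- get_state(): the state, without advancing time (a new reading comes with each control period).
- read_camera(name): name is "side" or "top"; returns a dict with "pixels" (480x640x3 uint8, red, green, blue), "range_z" (480x640 float32, m along the optical axis (not along the pixel's ray), 0 where there is no reading), "mtx" (3x3 intrinsics, pixels), "k1" (the pictures are not rectified: a ray, as slopes to the right and down, at radius r is drawn at 1 + k1 r^2 times it, then the intrinsics apply), "rvec" (rotation vector, rad) and "tvec" (3), from world to camera coordinates, as OpenCV has them. Camera axes: x right, y down, z forward; pixel columns grow to the right and rows downward; lengths in m; the calibration is good to about 2 mm. A picture is of the moment at which its call begins.
- sign_off(): hands the job in, once; it reports no verdict.
The state is a dict: "time": time; "qpos": joint angles; "dq": joint speeds; "joint_efforts": joint torques, N m; "eef_pos": TCP position; "tcp_rot": TCP orientation; "contact_force": force on the tool from outside, world axes, zero at the start; "wrist_torque": the same for the moment, N m; "opening": opening from 0.0 (shut) to 1.0 (fully open).
Only numpy, scipy, OpenCV 4.12 (cv2) and the standard library are available. Lean on these libraries where they do the work, as an engineer would, in place of code of your own. Each camera call takes 0.05 s, during which the arm holds its last target.

### The job

Weigh the moisture tin: take the weighing basket it sits in by its upright grip, hang the basket's cross bar in the notch of the spring balance's hook, and ease the load down onto the spring so slowly that the pointer sinks without a jump or a bounce. Let go only when the spring carries the whole weight, without pressing the hook down beyond it, and leave the basket hanging at rest with the tin upright in it. Leave the other things on the bench where they are.

Things in the scene. Friction and masses are not known exactly. Their poses are not given: they have to be found in the camera images.
- basket_grip (a point): Centre of the black upright grip on top of the steel weighing basket: a block 24 mm (x) by 16 mm (y) by 46 mm high, to be pinched across its 16 mm (local y). 165 mm above the bench when the basket stands there; 45 mm straight above the cross bar. Below it a neck 18 mm (x) by 12 mm (y) leads down to the bar. z is up
- basket: The whole weighing basket, 140 g, 185 mm high; origin under the centre of its pan. Pan 94 mm across, rim 12 mm high, floor 4 mm thick; wire legs at y = +-45 mm carry the cross bar. Front and back are alike. What the filled tin in it weighs is not known (about 90 to 510 g more)
- basket_bar (a point): Middle of the basket's cross bar, a round wire 6 mm thick along local y, straight over the middle 56 mm; 45 mm straight below basket_grip, 120 mm above the underside of the pan. 70 mm are free between the tin's lid and the bar's underside
- tin_center (a point): Centre of the closed aluminium moisture tin standing loose in the basket, 68 mm across, 43 mm high; z is its axis
- hook_seat (a point): Where the bar's centre lies when seated in the hook's notch; 243 mm above the bench unloaded, sinks with the hook. Hook: steel arm 14 mm wide (y), coming along local -x from a column. The notch runs across it (along y): flat floor 12 mm long 3 mm below this point, sloping sides, free front tip 18 mm ahead (-x) and 17 mm above it, arm behind 13 mm above it, steel to 12 mm below it. z is up
- stand: Spring balance stand, fixed to the bench; origin under its column (36 mm square, 309 mm high with knob), 90 mm behind the hook's seat (local +x). Dark base 100 by 110 mm, 12 mm high, reaching 55 mm ahead of the column's axis. A white plate with marks stands beside the column on local +y, behind the pointer
- hook (a joint): How far the sprung hook and its pointer have sunk, m: 0 unloaded, stop at 0.095. The spring is linear and gives about 13 mm for each newton (75 N/m) hung on it; lightly damped, so a load let go before it is fully carried drops and bounces
- specimen_center (a point): Bystander: brown clay cylinder 38 mm across, 51 mm high, loose on the bench; its centre
- weight_center (a point): Bystander: dark slotted disc weight 60 mm across, 18 mm high, loose on the bench; its centre
- spare_tin_center (a point): Bystander: a second, smaller moisture tin 57 mm across, 35 mm high, loose on the bench; its centre
Not all that is in view belongs to the job. What is shaped like the part that bears tin_center but green is not meant.

How it is judged:
By the outcome, as a careful person would: the job done as asked, in the order asked, and still so for the second after the job is handed in, with the robot touching nothing.
It also fails if it takes over 56 s, if anything falls off the work surface, if the arm or the gripper's body presses on something with over 40 N, if the wrist force passes 120 N, or if a joint passes its speed limit or range.

## Working session

There is one attempt and no reset: what is moved stays moved. The work goes in short steps, Python scripts to look and compute and a tool call to move; the robot and the scene stay as the last step left them, time stands still between calls to the robot, and variables do not carry over. Pictures are saved under pics/ and viewed, and the job is handed in when it is done.

Besides the shell and the picture viewer there is one more tool, called after ">>>" in YAML: its name, and indented under it one key for each argument. step_arm: Moves the arm, as the interface text tells. Shift numbers are shares of 4 cm and turn numbers shares of 5 degrees, none past 1 either way. Its arguments: {"type":"object","properties":{"targets":{"type":"array"},"squeeze":{"type":"number"}},"required":["targets"]}

```bash
ls; mkdir -p pics; cat > h.py <<'E'
import numpy as np, cv2
from plant import get_state, read_camera, sign_off
def cam(n):
    c=read_camera(n); c={k:(np.array(v) if k!='k1' else v) for k,v in c.items()}
    c['R']=cv2.Rodrigues(c['rvec'].astype(float))[0]; c['t']=c['tvec'].reshape(3).astype(float); return c
def save(c,f): cv2.imwrite(f,c['pixels'][:,:,::-1])
def ray(c,u,v):
    K=c['mtx']; xd=(np.asarray(u,float)-K[0,2])/K[0,0]; yd=(np.asarray(v,float)-K[1,2])/K[1,1]
    x,y=xd.copy(),yd.copy()
    for _ in range(20):
        s=1+c['k1']*(x*x+y*y); x,y=xd/s,yd/s
    return x,y
def pts(c,u,v,z=None):
    u=np.asarray(u);v=np.asarray(v)
    if z is None: z=c['range_z'][v.astype(int),u.astype(int)]
    x,y=ray(c,u,v); P=np.stack([x*z,y*z,z*np.ones_like(x)],-1)
    return (P-c['t'])@c['R']
def onplane(c,u,v,h):
    x,y=ray(c,u,v); d=np.stack([x,y,np.ones_like(x)],-1)@c['R']; o=-c['R'].T@c['t']
    return o+d*((h-o[2])/d[...,2])[...,None]
def proj(c,P):
    q=np.asarray(P)@c['R'].T+c['t']; a=q[...,0]/q[...,2]; b=q[...,1]/q[...,2]; s=1+c['k1']*(a*a+b*b)
    return np.stack([a*s*c['mtx'][0,0]+c['mtx'][0,2],b*s*c['mtx'][1,1]+c['mtx'][1,2]],-1)
E
python3 - <<'E'
from h import *
for n in('side','top'):
    c=cam(n); save(c,f'pics/{n}0.png'); np.savez(f'{n}0.npz',**c); print(n,c['mtx'].tolist(),c['k1'],-c['R'].T@c['t'],c['R'].round(2).tolist())
print(get_state())
E
```

```text
pics
side [[533.7475066586549, 0.0, 311.94170594127274], [0.0, 533.7475066586549, 236.06959571400716], [0.0, 0.0, 1.0]] -0.10178841183145039 [0.48221137 0.46976318 0.59612089] [[-1.0, -0.06, -0.01], [-0.02, 0.54, -0.84], [0.06, -0.84, -0.54]]
top [[543.8143867033884, 0.0, 316.0883369342046], [0.0, 543.8143867033884, 233.0342597898817], [0.0, 0.0, 1.0]] 0.009714173542976797 [ 0.46923723 -0.23542504  1.2239213 ] [[-0.01, -1.0, -0.02], [-1.0, 0.01, -0.05], [0.05, 0.02, -1.0]]
{'time': 0.1, 'qpos': array([-1.37496294e+00,  2.87110353e-01,  1.57805637e+00, -5.57119131e-05,
        1.27858443e+00, -1.49991491e-01]), 'dq': array([ 0.0004647 , -0.00136511, -0.0027164 , -0.0001395 ,  0.00037463,
        0.0011264 ]), 'joint_efforts': array([ 7.70017014e-04, -4.07296014e+01, -2.93701547e+01, -1.16918695e-04,
        3.38519749e-03,  1.05675716e-05]), 'eef_pos': array([ 0.22870867, -0.63443219,  0.23004935]), 'tcp_rot': array([ 9.85085894e-01,  1.72059917e-01, -5.13947304e-05, -1.07835652e-03]), 'contact_force': array([ 0.32087061, -1.22898444,  0.25492694]), 'wrist_torque': array([0.04543632, 0.00907139, 0.0401466 ]), 'opening': 1.0006734681654297}
```

View pics/side0.png

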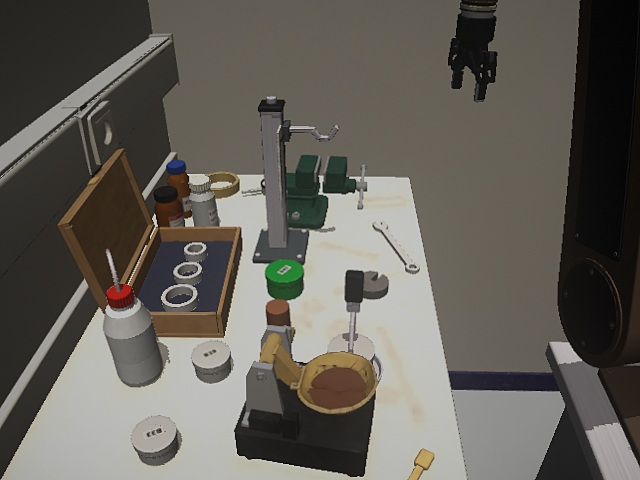

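View pics/top0.png

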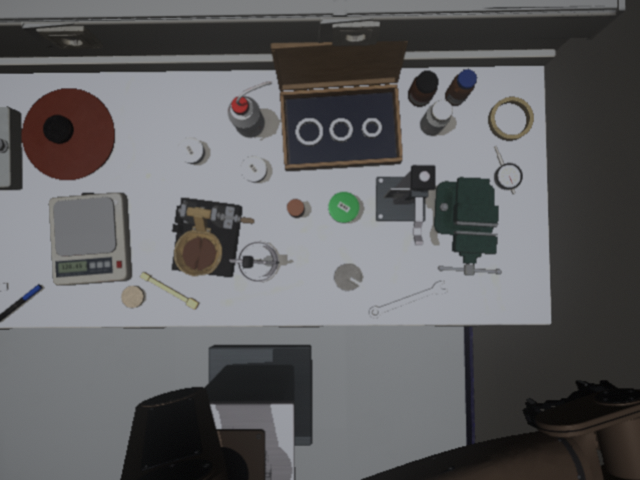

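```bash
python3 - <<'E'
from h import *
s=dict(np.load('side0.npz'));t=dict(np.load('top0.npz'))
a=cv2.resize(s['pixels'][80:260,230:390],None,fx=2.5,fy=2.5,interpolation=2); b=cv2.resize(s['pixels'][250:430,230:390],None,fx=2.5,fy=2.5,interpolation=2)
cv2.imwrite('pics/c1.png',np.hstack([a,b])[:,:,::-1])
a=cv2.resize(t['pixels'][150:260,360:460],None,fx=4,fy=4,interpolation=2); b=cv2.resize(t['pixels'][220:330,210:310],None,fx=4,fy=4,interpolation=2)
cv2.imwrite('pics/c2.png',np.hstack([a,b])[:,:,::-1])
E
```

```text
(no output)
```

View pics/c1.png

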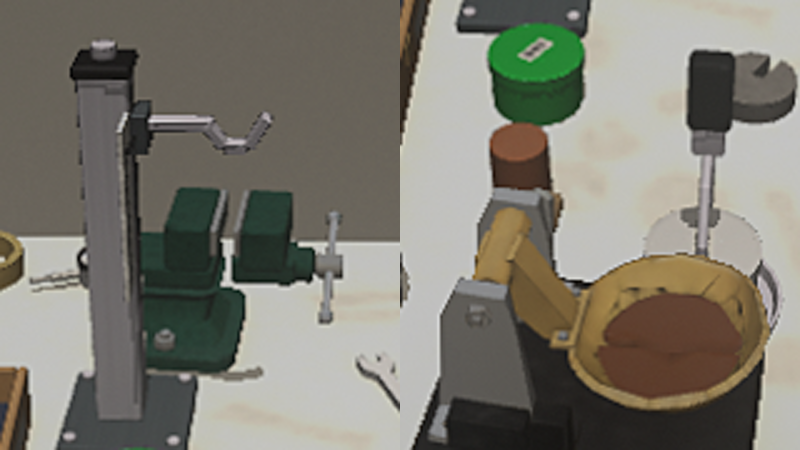

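View pics/c2.png

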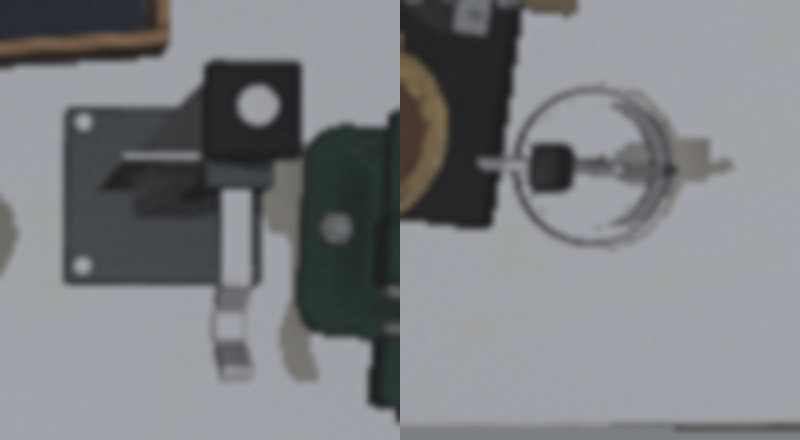

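```bash
python3 - <<'E'
from h import *
s=dict(np.load('side0.npz'));t=dict(np.load('top0.npz'))
np.set_printoptions(precision=4,suppress=True)
U,V=np.meshgrid(np.arange(640),np.arange(480))
for n,c in(('top',t),('side',s)):
    P=pts(c,U,V); v=c['range_z']>0; c['P']=P
    print(n,'bench z',np.median(P[v&(abs(P[...,2])<.01)][:,2]))
def reg(c,name,u0,u1,v0,v1,z0,z1,dark=None):
    P=c['P'];m=np.zeros((480,640),bool);m[v0:v1,u0:u1]=1;m&=(P[...,2]>z0)&(P[...,2]<z1)&(c['range_z']>0)
    if dark: m&=c['pixels'].max(2)<dark
    q=P[m];print(name,len(q),'med',np.median(q,0),'min',q.min(0),'max',q.max(0)) if len(q) else print(name,0)
    return m,q
# grip top
m,q=reg(t,'grip top',230,275,245,275,.175,.2,90)
v,u=np.nonzero(m);r=cv2.minAreaRect(q[:,:2].astype(np.float32));print(r, onplane(t,u.mean(),v.mean(),.188))
m,q=reg(s,'grip side',340,368,268,305,.13,.2,70);
# bar (thin) 
reg(t,'bar',228,300,250,275,.1,.135)
reg(t,'rim',225,290,235,290,.005,.02)
reg(t,'bowl dev',170,256,190,280,.02,.3)
m,q=reg(t,'column cap',405,440,160,190,.27,.33)
print(cv2.minAreaRect(q[:,:2].astype(np.float32)))
m,q=reg(t,'hook arm',405,430,185,250,.2,.28)
print(cv2.minAreaRect(q[:,:2].astype(np.float32)))
for lo in np.arange(q[:,0].min(),q[:,0].max(),.006):
    k=(q[:,0]>=lo)&(q[:,0]<lo+.006); print(lo.round(3),k.sum(),q[k].mean(0) if k.any() else '')
reg(t,'vise',430,500,170,265,.03,.3)
m,q=reg(t,'base',374,430,174,224,.005,.02);print(cv2.minAreaRect(q[:,:2].astype(np.float32)))
m,q=reg(s,'hook arm side',284,342,120,145,.15,.35)
for lo in np.arange(q[:,0].min(),q[:,0].max(),.006):
    k=(q[:,0]>=lo)&(q[:,0]<lo+.006); print(lo.round(3),k.sum(),q[k].mean(0) if k.any() else '')
reg(t,'spec',285,308,196,220,.03,.08);reg(t,'weight',330,365,260,292,.008,.03)
reg(t,'green',328,362,190,224,.02,.08)
reg(t,'spareA',240,270,154,184,.02,.08)
reg(t,'spareB',180,206,137,165,.02,.08)
E
```

```text
top bench z -0.0013432107082143561
side bench z -0.0020843836397140087
grip top 95 med [ 0.4648 -0.0829  0.1834] min [ 0.4551 -0.0906  0.1773] max [ 0.4763 -0.0751  0.1883]
((0.4656713902950287, -0.08289491385221481), (0.015268305316567421, 0.02117486111819744), 89.25740051269531) [ 0.4656 -0.0832  0.188 ]
grip side 544 med [ 0.4663 -0.0737  0.167 ] min [ 0.455  -0.0879  0.1397] max [ 0.4778 -0.0709  0.185 ]
bar 94 med [ 0.4643 -0.0958  0.1205] min [ 0.4598 -0.1273  0.1004] max [ 0.4688 -0.0361  0.1263]
rim 328 med [ 0.4678 -0.0807  0.0094] min [ 0.408  -0.1336  0.005 ] max [ 0.5242 -0.0282  0.0197]
bowl dev 5235 med [0.5131 0.0103 0.0913] min [ 0.4313 -0.0908  0.0203] max [0.6037 0.0988 0.1883]
column cap 612 med [ 0.6061 -0.4013  0.2987] min [ 0.5863 -0.4227  0.2924] max [ 0.629  -0.3809  0.3117]
((0.6076619625091553, -0.40173858404159546), (0.04132126271724701, 0.0424584224820137), 88.30607604980469)
hook arm 605 med [ 0.5583 -0.3992  0.2553] min [ 0.4925 -0.4171  0.2008] max [ 0.6065 -0.3754  0.2747]
((0.5510751008987427, -0.40337204933166504), (0.11592811346054077, 0.04054468497
[... 1490 characters left out ...]
555 27 [ 0.5575 -0.3967  0.2518]
0.561 21 [ 0.5634 -0.3965  0.2518]
0.567 27 [ 0.5695 -0.3966  0.2516]
0.573 49 [ 0.577  -0.3964  0.2494]
0.579 73 [ 0.5815 -0.391   0.2511]
0.585 48 [ 0.5864 -0.3921  0.2496]
spec 256 med [ 0.5804 -0.1705  0.0493] min [ 0.5628 -0.1879  0.0305] max [ 0.6    -0.1511  0.0562]
weight 529 med [ 0.4311 -0.2804  0.0174] min [ 0.4001 -0.3118  0.0082] max [ 0.4577 -0.254   0.0241]
green 762 med [ 0.5818 -0.2747  0.0418] min [ 0.549  -0.3078  0.0342] max [ 0.6152 -0.2422  0.0501]
spareA 532 med [ 0.6689 -0.0774  0.0336] min [ 0.6409 -0.1043  0.0207] max [ 0.6976 -0.0481  0.0422]
spareB 522 med [0.7146 0.0628 0.0316] min [0.6865 0.0359 0.0212] max [0.7437 0.0882 0.039 ]
```

```bash
python3 - <<'E'
from h import *
np.set_printoptions(precision=4,suppress=True)
U,V=np.meshgrid(np.arange(640),np.arange(480))
t=dict(np.load('top0.npz'));s=dict(np.load('side0.npz'))
for n,c in(('t',t),('s',s)):
    P=pts(c,U,V).reshape(-1,3)[(c['range_z']>0).ravel()]
    for nm,x0,x1,y0,y1 in(('dev',.40,.52,-.05,0),('dev2',.40,.6,0,.05),('vise1',.46,.58,-.45,-.425),('vise2',.46,.58,-.47,-.45),('vise3',.46,.58,-.49,-.47)):
        q=P[(P[:,0]>x0)&(P[:,0]<x1)&(P[:,1]>y0)&(P[:,1]<y1)]
        print(n,nm,len(q),np.percentile(q[:,2],[50,90,97,100]) if len(q) else '')
q=P
E
```

```text
t dev 1468 [0.0572 0.1002 0.1072 0.1177]
t dev2 2232 [0.093  0.1422 0.1469 0.1526]
t vise1 317 [-0.001   0.0094  0.0124  0.0167]
t vise2 450 [-0.0006  0.0041  0.0128  0.017 ]
t vise3 514 [-0.      0.014   0.0167  0.0255]
s dev 1523 [0.0927 0.106  0.1099 0.121 ]
s dev2 5641 [0.0919 0.1369 0.1458 0.1487]
s vise1 417 [-0.0029  0.0098  0.0114  0.0142]
s vise2 234 [-0.0032 -0.0016  0.0075  0.009 ]
s vise3 444 [-0.0004  0.012   0.0135  0.1073]
```

>>> step_arm:
  targets:
    - [[0.6, 0, 0, 0, 0.99], [0.6, 0, 0, 0, 0.99], [0.6, 0, 0, 0, 0.99], [0.6, 0, 0, 0, 0.99], [0.6, 0.1, -0.3, 0, 0], [0.6, 0.25, -0.6, 0, 0], [0.6, 0.3, -0.7, 0, 0], [0.6, 0.3, -0.7, 0, 0], [0.6, 0.3, -0.7, 0, 0], [0.6, 0.3, -0.7, 0, 0]]
  squeeze: 40

```text
time: 0.93
eef_pos: [0.291, -0.4853, 0.2306]
tcp_rot: [1.0, -0.0, -0.0, -0.001]
contact_force: [0.3, -0.1, 0.3]
opening: 0.598
```

>>> step_arm:
  targets:
    - [[0.6, 0.28, -0.7, 0, 0], [0.6, 0.28, -0.7, 0, 0], [0.6, 0.28, -0.7, 0, 0], [0.6, 0.28, -0.7, 0, 0], [0.6, 0.28, -0.7, 0, 0], [0.6, 0.28, -0.7, 0, 0], [0.6, 0.28, -0.7, 0, 0], [0.6, 0.28, -0.7, 0, 0], [0.6, 0.28, -0.65, 0, 0], [0.6, 0.28, -0.65, 0, 0]]

```text
time: 1.77
eef_pos: [0.4027, -0.2093, 0.2309]
tcp_rot: [1.0, 0.0, -0.0, -0.0]
contact_force: [1.1, -0.5, 0.7]
opening: 0.598
```

>>> step_arm:
  targets:
    - [[0.6, 0.28, -0.65, 0, 0], [0.6, 0.28, -0.65, 0, 0], [0.6, 0.28, -0.6, 0, 0], [0.6, 0.28, -0.5, 0, 0], [0.6, 0.25, -0.4, 0, 0], [0.6, 0.15, -0.3, 0, 0], [0.6, 0, 0, 0, 0], [0.6, 0, 0, 0, 0]]

```text
time: 2.43
eef_pos: [0.4633, -0.0865, 0.2309]
tcp_rot: [1.0, 0.001, -0.001, 0.0]
contact_force: [0.7, -0.0, -0.1]
opening: 0.601
```

>>> step_arm:
  targets:
    - [[0.6, 0.07, -0.1, 0.2, 0], [0.6, 0, 0, 0.4, 0], [0.6, 0, 0, 0, 0], [0.6, 0, 0, 0, 0]]

```text
time: 2.77
eef_pos: [0.4652, -0.0832, 0.2059]
tcp_rot: [1.0, -0.0, -0.001, -0.001]
contact_force: [0.2, -0.7, -0.1]
opening: 0.598
```

```bash
python3 - <<'E'
from h import *
np.set_printoptions(precision=4,suppress=True)
s=cam('side');t=cam('top');st=get_state();print(st['eef_pos'],st['contact_force'])
a=cv2.resize(s['pixels'][180:360,270:430],None,fx=2.5,fy=2.5,interpolation=2); b=cv2.resize(t['pixels'][200:320,200:306],None,fx=3.75,fy=3.75,interpolation=2)
cv2.imwrite('pics/g1.png',np.hstack([a,b])[:,:,::-1])
# ray from side camera grip centroid
m=np.zeros((480,640),np.uint8);m[268:306,340:368]=(s['pixels'][268:306,340:368].max(2)<70)
v,u=np.nonzero(m);print(len(v),u.min(),u.max(),v.min(),v.max(),pts(s,u,v)[...,[0,1,2]].mean(0))
E
```

```text
[ 0.4663 -0.0835  0.2076] [ 0.2476 -0.1499 -0.845 ]
624 345 367 268 302 [ 0.4644 -0.087   0.1557]
```

View pics/g1.png

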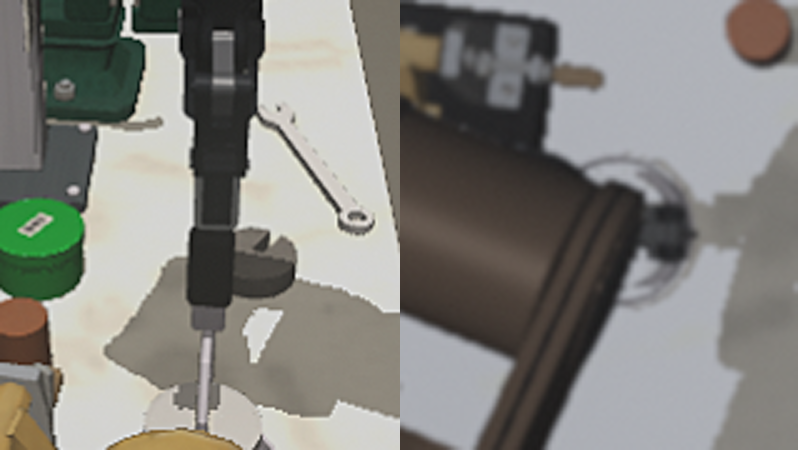

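>>> step_arm:
  targets:
    - [[0.6, 0, 0, 0.3, 0], [0.6, 0, 0, 0.3, 0], [0.6, 0, 0, 0.3, 0], [0.6, 0, 0, 0.3, 0], [0.6, 0, 0, 0.2, 0], [0.6, 0, 0, 0.1, 0], [0.6, 0, 0, 0, 0]]

```text
time: 3.45
eef_pos: [0.4654, -0.0826, 0.1456]
tcp_rot: [1.0, 0.0, -0.001, -0.001]
contact_force: [0.4, 0.5, -0.4]
opening: 0.597
```

```bash
python3 - <<'E'
from h import *
np.set_printoptions(precision=4,suppress=True)
s=cam('side');st=get_state();print(st['time'],st['eef_pos'],st['contact_force'])
cv2.imwrite('pics/g2.png',cv2.resize(s['pixels'][200:380,270:430],None,fx=3,fy=3,interpolation=2)[:,:,::-1])
E
```

```text
3.5 [ 0.466  -0.0828  0.1466] [-0.513  -0.7338  0.8198]
```

View pics/g2.png

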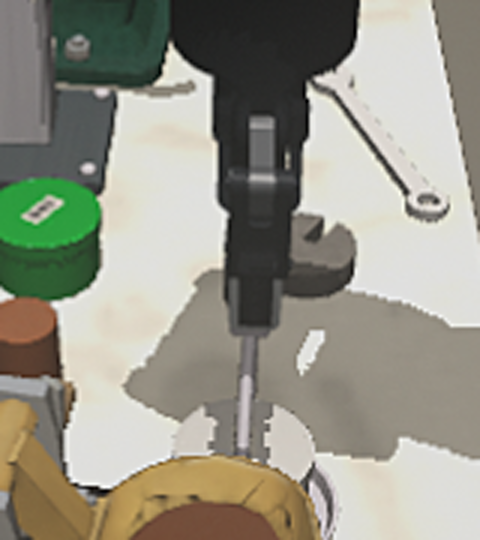

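>>> step_arm:
  targets:
    - [[0.4, 0, 0, 0, 0], [0.25, 0, 0, 0, 0], [0.15, 0, 0, 0, 0], [0.1, 0, 0, 0, 0], [0.05, 0, 0, 0, 0], [0, 0, 0, 0, 0], [0, 0, 0, 0, 0], [0, 0, 0, 0, 0], [0, 0, 0, 0, 0]]
  squeeze: 50

```text
time: 4.25
eef_pos: [0.4667, -0.083, 0.1481]
tcp_rot: [1.0, 0.0, 0.0, 0.0]
contact_force: [-1.7, 2.1, 5.2]
opening: 0.182
```

>>> step_arm:
  targets:
    - [[0, 0, 0, -0.02, 0], [0, 0, 0, -0.05, 0], [0, 0, 0, -0.08, 0], [0, 0, 0, -0.1, 0], [0, 0, 0, -0.1, 0], [0, 0, 0, -0.1, 0], [0, 0, 0, -0.05, 0], [0, 0, 0, 0, 0], [0, 0, 0, 0, 0]]

```text
time: 5.0
eef_pos: [0.4664, -0.083, 0.1675]
tcp_rot: [1.0, 0.0, 0.0, 0.0]
contact_force: [0.6, -0.5, -5.6]
opening: 0.18
```

```bash
python3 - <<'E'
from h import *
np.set_printoptions(precision=4,suppress=True)
s=cam('side');st=get_state();print(st['time'],st['eef_pos'],st['contact_force'],st['wrist_torque'],st['opening'])
cv2.imwrite('pics/g3.png',cv2.resize(s['pixels'][200:380,270:430],None,fx=3,fy=3,interpolation=2)[:,:,::-1])
E
```

```text
5.05 [ 0.4662 -0.0829  0.1673] [ 0.173  -0.1317 -6.1298] [ 0.0399 -0.0017 -0.0291] 0.18392395731104036
```

View pics/g3.png

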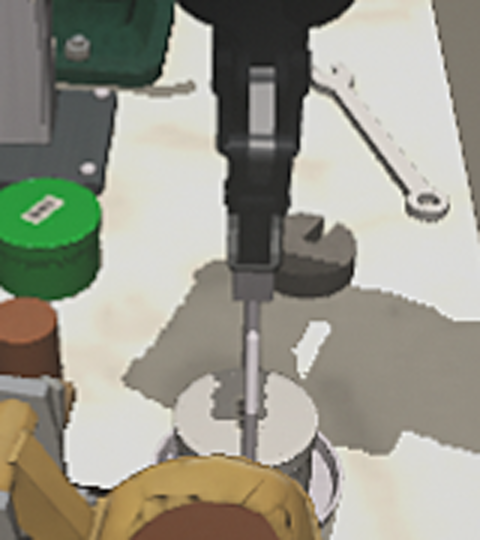

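>>> step_arm:
  targets:
    - [[0, 0, 0, -0.1, 0], [0, 0, 0, -0.2, 0], [0, 0, 0, -0.3, 0], [0, 0, 0, -0.4, 0], [0, 0, 0, -0.4, 0], [0, 0, 0, -0.4, 0], [0, 0, 0, -0.4, 0], [0, 0, 0, -0.4, 0], [0, 0, 0, -0.35, 0], [0, 0, 0, -0.25, 0]]

```text
time: 5.88
eef_pos: [0.4669, -0.0832, 0.2986]
tcp_rot: [1.0, 0.0, 0.002, 0.001]
contact_force: [-0.5, 0.1, -6.0]
opening: 0.182
```

>>> step_arm:
  targets:
    - [[0, 0, 0, -0.15, 0], [0, 0, 0, -0.08, 0], [0, 0, 0.05, 0, 0], [0, 0, 0.1, 0, 0], [0, 0, 0.2, 0, 0], [0, 0, 0.3, 0, 0], [0, 0, 0.3, 0, 0], [0, 0, 0.3, 0, 0], [0, 0, 0.3, 0, 0], [0, 0, 0.3, 0, 0]]

```text
time: 6.72
eef_pos: [0.4662, -0.1586, 0.3043]
tcp_rot: [1.0, -0.0, -0.0, -0.0]
contact_force: [0.4, -0.6, -5.4]
opening: 0.18
```

>>> step_arm:
  targets:
    - [[0, 0, 0.3, 0, 0], [0, 0, 0.3, 0, 0], [0, 0, 0.3, 0, 0], [0, 0, 0.3, 0, 0], [0, 0, 0.3, 0, 0], [0, 0, 0.3, 0, 0], [0, 0, 0.3, 0, 0], [0, 0, 0.3, 0, 0], [0, 0, 0.3, 0, 0], [0, 0, 0.3, 0, 0]]

```text
time: 7.55
eef_pos: [0.4663, -0.2782, 0.3045]
tcp_rot: [1.0, 0.0, -0.0, -0.0]
contact_force: [0.1, -0.3, -5.9]
opening: 0.172
```

>>> step_arm:
  targets:
    - [[0, 0, 0.3, 0, 0], [0, 0, 0.3, 0, 0], [0, 0, 0.3, 0, 0], [0, 0, 0.3, 0, 0], [0, 0, 0.3, 0, 0], [0, 0, 0.3, 0, 0], [0, 0, 0.3, 0, 0], [0, 0, 0.3, 0, 0], [0, 0, 0.2, 0, 0], [0, 0, 0.1, 0, 0]]

```text
time: 8.38
eef_pos: [0.4662, -0.3864, 0.3043]
tcp_rot: [1.0, -0.0, -0.0, 0.0]
contact_force: [0.3, 0.3, -5.4]
opening: 0.186
```

```bash
python3 - <<'E'
from h import *
np.set_printoptions(precision=4,suppress=True)
s=cam('side');st=get_state();print(st['time'],st['eef_pos'],st['contact_force'],st['wrist_torque'],st['opening'])
np.savez('s1.npz',**s)
cv2.imwrite('pics/g4.png',cv2.resize(s['pixels'][60:260,230:430],None,fx=3,fy=3,interpolation=2)[:,:,::-1])
E
```

```text
8.4333 [ 0.4662 -0.3865  0.3043] [-1.0147  0.0525 -5.5495] [ 0.033   0.1311 -0.0347] 0.1813533601246604
```

View pics/g4.png

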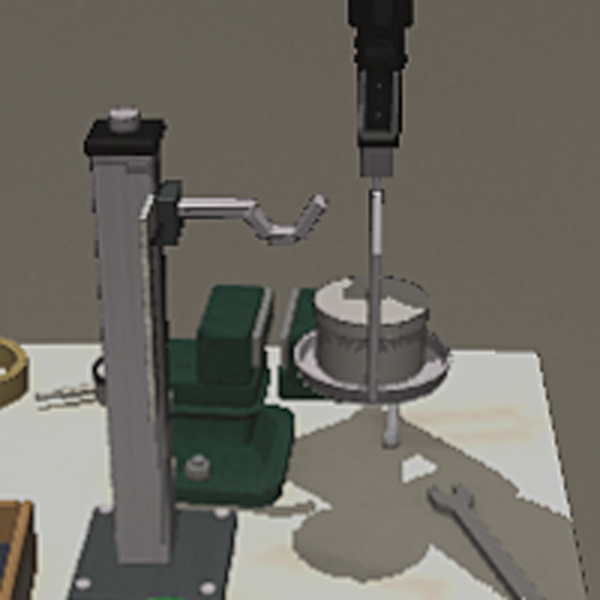

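```bash
python3 - <<'E'
from h import *
np.set_printoptions(precision=4,suppress=True)
s=dict(np.load('s1.npz'))
U,V=np.meshgrid(np.arange(640),np.arange(480));P=pts(s,U,V)
def sl(u0,u1,v0,v1,z0,z1,y0,y1):
    m=np.zeros((480,640),bool);m[v0:v1,u0:u1]=1;m&=(P[...,2]>z0)&(P[...,2]<z1)&(P[...,1]>y0)&(P[...,1]<y1)&(s['range_z']>0);return P[m]
q=sl(345,375,115,180,.19,.29,-.45,-.3);print('leg',len(q))
for z in np.arange(.19,.29,.01):
    k=q[(q[:,2]>=z)&(q[:,2]<z+.01)];print(z.round(2),len(k),k.mean(0) if len(k) else '')
q=sl(284,342,120,145,.21,.28,-.42,-.38)
for lo in np.arange(.49,.545,.004):
    k=q[(q[:,0]>=lo)&(q[:,0]<lo+.004)]; print(lo.round(3),len(k),k.mean(0) if len(k) else '')
# silhouette: notch low pixel in image via hook mask lower edge
E
```

```text
leg 715
0.19 174 [ 0.4589 -0.364   0.1964]
0.2 304 [ 0.4596 -0.382   0.2013]
0.21 22 [ 0.4658 -0.3421  0.215 ]
0.22 27 [ 0.4661 -0.354   0.225 ]
0.23 29 [ 0.4665 -0.3567  0.2349]
0.24 27 [ 0.4668 -0.3549  0.2448]
0.25 27 [ 0.4664 -0.3437  0.2544]
0.26 23 [ 0.4661 -0.348   0.2648]
0.27 49 [ 0.4659 -0.3651  0.2765]
0.28 33 [ 0.4663 -0.3801  0.2825]
0.49 0 
0.494 13 [ 0.4966 -0.3962  0.2547]
0.498 22 [ 0.5002 -0.3953  0.2536]
0.502 21 [ 0.5038 -0.3944  0.2484]
0.506 27 [ 0.5078 -0.3945  0.2425]
0.51 14 [ 0.5124 -0.3951  0.2373]
0.514 14 [ 0.5159 -0.3958  0.236 ]
0.518 19 [ 0.52   -0.3946  0.236 ]
0.522 16 [ 0.5243 -0.3964  0.2363]
0.526 17 [ 0.528  -0.3958  0.2391]
0.53 25 [ 0.5321 -0.3944  0.2426]
0.534 24 [ 0.5361 -0.3962  0.2486]
0.538 18 [ 0.5399 -0.397   0.2509]
0.542 16 [ 0.5438 -0.3961  0.2521]
```

>>> step_arm:
  targets:
    - [[0, 0, 0.14, 0, 0], [0, 0, 0.14, 0, 0], [0, 0, 0.06, 0, 0], [0, 0.05, 0, 0, 0], [0, 0.1, 0, 0, 0], [0, 0.15, 0, 0, 0], [0, 0.15, 0, 0, 0], [0, 0.15, 0, 0, 0], [0, 0.15, 0, 0, 0], [0, 0.15, 0, 0, 0]]

```text
time: 9.27
eef_pos: [0.5032, -0.3984, 0.3045]
tcp_rot: [1.0, 0.0, 0.0, -0.0]
contact_force: [-0.0, -0.5, -6.1]
opening: 0.183
```

>>> step_arm:
  targets:
    - [[0, 0.15, 0, 0, 0], [0, 0.15, 0, 0, 0], [0, 0.08, 0, 0, 0], [0, 0.02, 0, 0, 0], [0, 0, 0, 0, 0], [0, 0, 0, 0, 0]]

```text
time: 9.77
eef_pos: [0.5182, -0.3986, 0.3045]
tcp_rot: [1.0, 0.0, -0.0, -0.0]
contact_force: [0.5, 0.6, -4.4]
opening: 0.186
```

```bash
python3 - <<'E'
from h import *
np.set_printoptions(precision=4,suppress=True)
s=cam('side');st=get_state();print(st['time'],st['eef_pos'],st['contact_force'],st['wrist_torque'],st['opening'])
np.savez('s2.npz',**s)
cv2.imwrite('pics/g5.png',cv2.resize(s['pixels'][60:260,230:430],None,fx=3,fy=3,interpolation=2)[:,:,::-1])
E
```

```text
9.8167 [ 0.5181 -0.3986  0.3045] [ 0.3003 -0.0653 -4.9559] [-0.0243  0.0013  0.0011] 0.17779532180506727
```

View pics/g5.png

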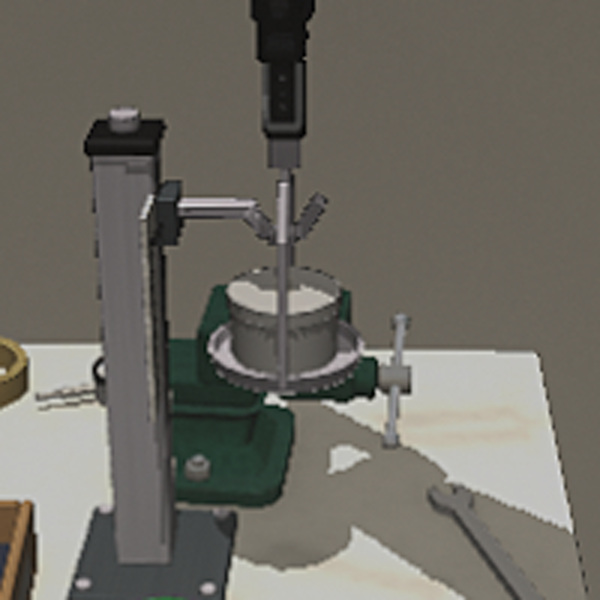

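```bash
python3 - <<'E'
from h import *
np.set_printoptions(precision=4,suppress=True)
U,V=np.meshgrid(np.arange(640),np.arange(480))
for f in('top0.npz','side0.npz'):
    c=dict(np.load(f)); P=pts(c,U,V).reshape(-1,3)[(c['range_z']>0).ravel()]
    for z in (.02,.04,.06,.08,.1,.12,.14):
        q=P[(P[:,2]>z)&(P[:,2]<z+.02)&(P[:,0]>.44)&(P[:,0]<.59)&(P[:,1]<-.42)&(P[:,1]>-.6)]
        print(f,z,len(q),np.sort(q[:,1])[::-1][:8:2] if len(q) else '')
E
```

```text
top0.npz 0.02 182 [-0.4844 -0.4873 -0.4887 -0.489 ]
top0.npz 0.04 76 [-0.4726 -0.4739 -0.4752 -0.4756]
top0.npz 0.06 208 [-0.4744 -0.4768 -0.4786 -0.4787]
top0.npz 0.08 469 [-0.4954 -0.496  -0.4961 -0.4961]
top0.npz 0.1 639 [-0.4952 -0.4954 -0.4957 -0.4958]
top0.npz 0.12 1234 [-0.496  -0.4968 -0.4971 -0.4972]
top0.npz 0.14 0 
side0.npz 0.02 291 [-0.4844 -0.4865 -0.4871 -0.4883]
side0.npz 0.04 265 [-0.4694 -0.4706 -0.471  -0.4718]
side0.npz 0.06 538 [-0.474  -0.4882 -0.4922 -0.4941]
side0.npz 0.08 462 [-0.4914 -0.4922 -0.4925 -0.4928]
side0.npz 0.1 972 [-0.4895 -0.4912 -0.4912 -0.4916]
side0.npz 0.12 145 [-0.4906 -0.4939 -0.4962 -0.4983]
side0.npz 0.14 0
```

>>> step_arm:
  targets:
    - [[0, 0, 0.02, 0.05, 0], [0, 0, 0.02, 0.1, 0], [0, 0, 0, 0.15, 0], [0, 0, 0, 0.15, 0], [0, 0, 0, 0.1, 0], [0, 0, 0, 0.05, 0], [0, 0, 0, 0.025, 0], [0, 0, 0, 0.025, 0], [0, 0, 0, 0.025, 0], [0, 0, 0, 0.025, 0]]

```text
time: 10.65
eef_pos: [0.5185, -0.4003, 0.2769]
tcp_rot: [1.0, 0.0, 0.0, 0.0]
contact_force: [-0.9, 0.4, -5.6]
opening: 0.179
```

```bash
python3 - <<'E'
from h import *
np.set_printoptions(precision=4,suppress=True)
s=cam('side');st=get_state();print(st['time'],st['eef_pos'],st['contact_force'],st['wrist_torque'],st['opening'])
np.savez('s3.npz',**s)
cv2.imwrite('pics/g6.png',cv2.resize(s['pixels'][90:190,260:380],None,fx=5,fy=5,interpolation=2)[:,:,::-1])
E
```

```text
10.7 [ 0.5184 -0.4002  0.2766] [-0.0217 -0.285  -5.1204] [-0.0092  0.0545 -0.0434] 0.1821485564357773
```

View pics/g6.png

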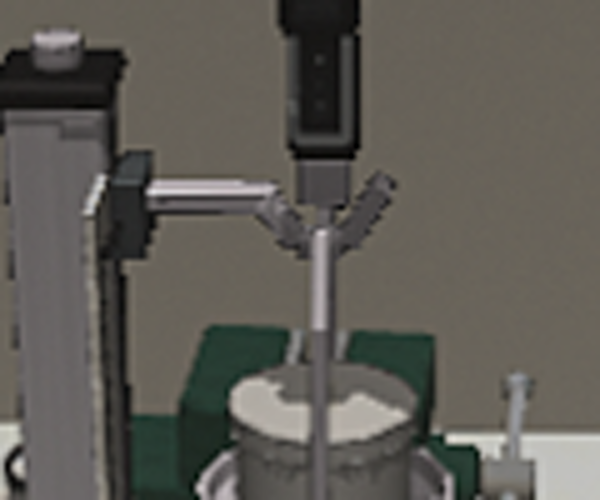

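>>> step_arm:
  targets:
    - [[0, 0, 0, 0.025, 0], [0, 0, 0, 0.025, 0], [0, 0, 0, 0.025, 0], [0, 0, 0, 0.025, 0], [0, 0, 0, 0.025, 0], [0, 0, 0, 0.025, 0], [0, 0, 0, 0.025, 0], [0, 0, 0, 0.025, 0], [0, 0, 0, 0.025, 0], [0, 0, 0, 0.025, 0]]

```text
time: 11.53
eef_pos: [0.5184, -0.4002, 0.2665]
tcp_rot: [1.0, 0.0, 0.0, 0.0]
contact_force: [0.1, 0.8, -4.9]
opening: 0.177
```

>>> step_arm:
  targets:
    - [[0, 0, 0, 0.025, 0], [0, 0, 0, 0.025, 0], [0, 0, 0, 0.025, 0], [0, 0, 0, 0.025, 0], [0, 0, 0, 0.025, 0], [0, 0, 0, 0.025, 0], [0, 0, 0, 0.025, 0], [0, 0, 0, 0.025, 0], [0, 0, 0, 0.025, 0], [0, 0, 0, 0.025, 0]]

```text
time: 12.37
eef_pos: [0.5185, -0.4002, 0.2566]
tcp_rot: [1.0, 0.0, 0.0, 0.0]
contact_force: [0.7, -0.2, -4.7]
opening: 0.181
```

```bash
python3 - <<'E'
from h import *
np.set_printoptions(precision=4,suppress=True)
s=cam('side');st=get_state();print(st['time'],st['eef_pos'],st['contact_force'],st['wrist_torque'],st['opening'])
np.savez('s4.npz',**s)
cv2.imwrite('pics/g7.png',cv2.resize(s['pixels'][90:210,240:380],None,fx=5,fy=5,interpolation=2)[:,:,::-1])
E
```

```text
12.4167 [ 0.5184 -0.4002  0.2563] [ 0.5949  0.046  -4.8814] [-0.0403 -0.2045  0.0003] 0.1757450393321223
```

View pics/g7.png

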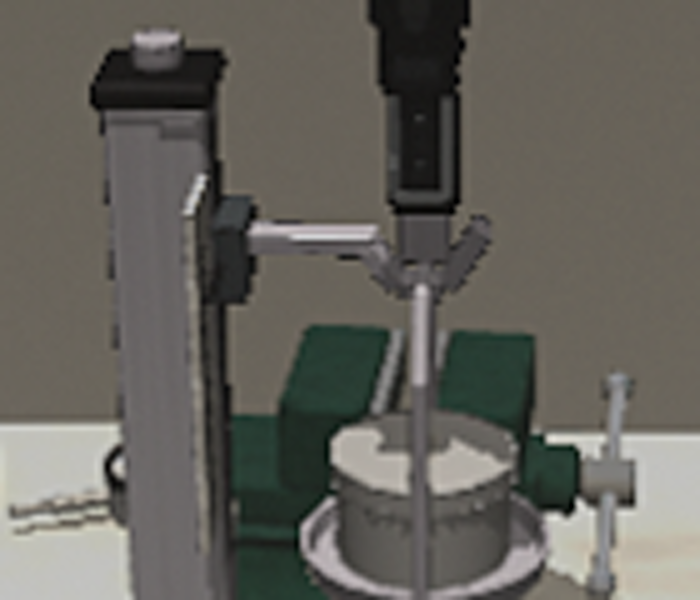

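>>> step_arm:
  targets:
    - [[0, 0, 0, 0.025, 0], [0, 0, 0, 0.025, 0], [0, 0, 0, 0.025, 0], [0, 0, 0, 0.025, 0], [0, 0, 0, 0.025, 0], [0, 0, 0, 0.025, 0], [0, 0, 0, 0.025, 0], [0, 0, 0, 0.025, 0], [0, 0, 0, 0.025, 0], [0, 0, 0, 0.025, 0]]

```text
time: 13.25
eef_pos: [0.5184, -0.4002, 0.2465]
tcp_rot: [1.0, 0.0, 0.0, 0.0]
contact_force: [1.5, -0.5, -3.1]
opening: 0.184
```

>>> step_arm:
  targets:
    - [[0, 0, 0, 0.025, 0], [0, 0, 0, 0.025, 0], [0, 0, 0, 0.025, 0], [0, 0, 0, 0.025, 0], [0, 0, 0, 0.025, 0], [0, 0, 0, 0.025, 0], [0, 0, 0, 0.025, 0], [0, 0, 0, 0.025, 0], [0, 0, 0, 0.025, 0], [0, 0, 0, 0.025, 0]]

```text
time: 14.08
eef_pos: [0.5184, -0.4002, 0.2366]
tcp_rot: [1.0, 0.0, 0.0, 0.0]
contact_force: [2.1, 0.2, -1.6]
opening: 0.183
```

>>> step_arm:
  targets:
    - [[0, 0, 0, 0.025, 0], [0, 0, 0, 0.025, 0], [0, 0, 0, 0.025, 0], [0, 0, 0, 0.025, 0], [0, 0, 0, 0.025, 0], [0, 0, 0, 0.025, 0], [0, 0, 0, 0.025, 0], [0, 0, 0, 0.025, 0], [0, 0, 0, 0.025, 0], [0, 0, 0, 0.025, 0]]

```text
time: 14.92
eef_pos: [0.5185, -0.4002, 0.2266]
tcp_rot: [1.0, 0.0, 0.0, 0.0]
contact_force: [2.0, -0.9, -2.0]
opening: 0.181
```

>>> step_arm:
  targets:
    - [[0, 0, 0, 0.025, 0], [0, 0, 0, 0.025, 0], [0, 0, 0, 0.025, 0], [0, 0, 0, 0.01, 0], [0, 0, 0, 0, 0], [0, 0, 0, 0, 0]]

```text
time: 15.42
eef_pos: [0.5185, -0.4002, 0.2232]
tcp_rot: [1.0, 0.0, 0.0, 0.0]
contact_force: [2.6, -0.9, -1.2]
opening: 0.177
```

```bash
cat > hk.py <<'E'
from h import *
np.set_printoptions(precision=4,suppress=True)
U,V=np.meshgrid(np.arange(640),np.arange(480))
def armz(c,y0=-.41,y1=-.385):
    P=pts(c,U,V); m=(c['range_z']>0)&(P[...,0]>.538)&(P[...,0]<.575)&(P[...,1]>y0)&(P[...,1]<y1)&(P[...,2]>.12)&(P[...,2]<.28)
    return m.sum(),np.percentile(P[m][:,2],[5,50,95]),P[m][:,2].mean()
E
python3 - <<'E'
from hk import *
s=cam('side');np.savez('s5.npz',**s)
F=[]
for i in range(1):
    st=get_state();F.append(st['contact_force'])
print(st['time'],st['eef_pos'],st['contact_force'],st['wrist_torque'],st['opening'])
for f in('side0','s2','s3','s4','s5'): print(f,armz(dict(np.load(f+'.npz'))))
cv2.imwrite('pics/g8.png',cv2.resize(s['pixels'][90:230,240:390],None,fx=4,fy=4,interpolation=2)[:,:,::-1])
E
```

```text
15.4667 [ 0.5184 -0.4002  0.2233] [ 2.1887 -0.5146 -1.6375] [-0.0164 -0.4484 -0.0484] 0.18182684568421867
side0 (np.int64(149), array([0.2468, 0.2527, 0.2551]), np.float64(0.2517722387031398))
s2 (np.int64(270), array([0.1579, 0.2472, 0.2549]), np.float64(0.2200344958004197))
s3 (np.int64(281), array([0.1304, 0.2469, 0.2547]), np.float64(0.20422239376722964))
s4 (np.int64(212), array([0.1311, 0.2339, 0.2389]), np.float64(0.20506127581412414))
s5 (np.int64(151), array([0.1585, 0.2037, 0.2059]), np.float64(0.19864030216386558))
```

View pics/g8.png

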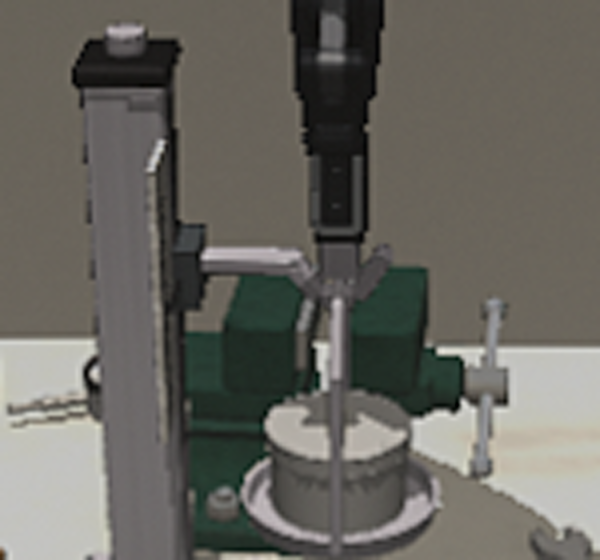

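```bash
python3 - <<'E'
from hk import *
s=dict(np.load('s5.npz'));P=pts(s,U,V)
m=(s['range_z']>0)&(P[...,0]>.488)&(P[...,0]<.6)&(P[...,1]>-.412)&(P[...,1]<-.385)&(P[...,2]>.165)&(P[...,2]<.24);q=P[m]
for lo in np.arange(.488,.56,.004):
    k=q[(q[:,0]>=lo)&(q[:,0]<lo+.004)]; print(lo.round(3),len(k),k.mean(0) if len(k) else '',k[:,2].max() if len(k) else '')
m=(s['range_z']>0)&(P[...,0]>.5)&(P[...,0]<.535)&(P[...,1]>-.37)&(P[...,1]<-.345)&(P[...,2]>.10)&(P[...,2]<.2);q=P[m]
for z in np.arange(.1,.2,.01):
    k=q[(q[:,2]>=z)&(q[:,2]<z+.01)];print(z.round(2),len(k),k.mean(0) if len(k) else '')
E
```

```text
0.488 0  
0.492 4 [ 0.4957 -0.3974  0.2064] 0.20738265433699177
0.496 15 [ 0.4983 -0.3949  0.206 ] 0.209559432030972
0.5 20 [ 0.5017 -0.394   0.203 ] 0.2102256278772726
0.504 50 [ 0.5064 -0.3951  0.2095] 0.23959913917351086
0.508 50 [ 0.5102 -0.3927  0.2106] 0.23934303600193907
0.512 38 [ 0.514  -0.3931  0.2006] 0.2229659844348153
0.516 31 [ 0.5177 -0.3915  0.2076] 0.23481089738819538
0.52 45 [ 0.5222 -0.3931  0.2034] 0.2233390650584427
0.524 43 [ 0.5264 -0.3934  0.2033] 0.2393119645185797
0.528 30 [ 0.5298 -0.3923  0.2078] 0.23806108967712838
0.532 21 [ 0.5337 -0.3945  0.1967] 0.20338586755682272
0.536 25 [ 0.5377 -0.3956  0.201 ] 0.2056324423242658
0.54 15 [ 0.5423 -0.3968  0.2034] 0.20583007716352078
0.544 14 [ 0.546  -0.3966  0.2031] 0.2056150247421895
0.548 16 [ 0.5499 -0.3963  0.203 ] 0.20609007638642893
0.552 18 [ 0.554  -0.3957  0.2031] 0.20666294052685938
0.556 15 [ 0.5583 -0.3966  0.2033] 0.20574798893871185
0.56 14 [ 0.562  -0.3964  0.2029] 0.2069663755035736
0.1 40 [ 0.5176 -0.3626  0.1049]
0.11 68 [ 0.5191 -0.3647  0.1147]
0.12 18 [ 0.5191 -0.3522  0.1247]
0.13 15 [ 0.5184 -0.3507  0.1361]
0.14 12 [ 0.5184 -0.35    0.1455]
0.15 17 [ 0.5186 -0.35    0.1552]
0.16 17 [ 0.5182 -0.3505  0.1658]
0.17 20 [ 0.5186 -0.3558  0.1751]
0.18 25 [ 0.5183 -0.3629  0.1856]
0.19 12 [ 0.5186 -0.3666  0.1932]
```

>>> step_arm:
  targets:
    - [[0, 0.0125, 0, 0, 0], [0, 0.0125, 0, 0, 0], [0, 0.0125, 0, 0, 0], [0, 0.0125, 0, 0, 0], [0, 0, 0, 0, 0]]

```text
time: 15.88
eef_pos: [0.5195, -0.4001, 0.2227]
tcp_rot: [1.0, 0.0, -0.001, -0.0]
contact_force: [-1.6, -0.9, -1.5]
opening: 0.181
```

>>> step_arm:
  targets:
    - [[0, 0, 0, 0, 0]]

```text
time: 15.97
eef_pos: [0.5196, -0.4001, 0.2227]
tcp_rot: [1.0, 0.0, -0.001, -0.0]
contact_force: [-1.9, 0.2, -2.1]
opening: 0.177
```

>>> step_arm:
  targets:
    - [[0, 0, 0, 0, 0]]

```text
time: 16.05
eef_pos: [0.5197, -0.4001, 0.2228]
tcp_rot: [1.0, 0.0, -0.001, -0.0]
contact_force: [-1.9, -0.5, -1.3]
opening: 0.179
```

```bash
python3 - <<'E'
from hk import *
s=cam('side');np.savez('s6.npz',**s)
st=get_state();print(st['time'],st['eef_pos'],st['contact_force'],st['wrist_torque'],st['opening'])
print(armz(s,-.4,-.39))
E
```

```text
16.1 [ 0.5198 -0.4001  0.2228] [-1.0461  0.0724 -1.7184] [-0.0201  0.3265  0.0103] 0.1812803686467483
(np.int64(115), array([0.1981, 0.2034, 0.2063]), np.float64(0.20285143860155283))
```

>>> step_arm:
  targets:
    - [[0, -0.01, 0, 0, 0], [0, -0.01, 0, 0, 0], [0, 0, 0, 0, 0]]

```text
time: 16.35
eef_pos: [0.5197, -0.4001, 0.2232]
tcp_rot: [1.0, 0.0, 0.0, -0.0]
contact_force: [-1.1, 0.6, -1.6]
opening: 0.18
```

>>> step_arm:
  targets:
    - [[0, 0, 0, 0, 0]]

```text
time: 16.43
eef_pos: [0.5197, -0.4001, 0.2232]
tcp_rot: [1.0, 0.0, 0.0, 0.0]
contact_force: [-0.9, 0.4, -2.2]
opening: 0.179
```

>>> step_arm:
  targets:
    - [[0, 0, 0, 0, 0]]

```text
time: 16.52
eef_pos: [0.5197, -0.4001, 0.2232]
tcp_rot: [1.0, 0.0, 0.0, 0.0]
contact_force: [-1.4, 0.1, -1.5]
opening: 0.184
```

```bash
python3 - <<'E'
from hk import *
s=cam('side');np.savez('s7.npz',**s)
st=get_state();print(st['time'],st['eef_pos'],st['contact_force'],st['wrist_torque'],st['opening'])
print(armz(s,-.4,-.39))
cv2.imwrite('pics/g9.png',cv2.resize(s['pixels'][120:200,280:360],None,fx=7,fy=7,interpolation=2)[:,:,::-1])
E
```

```text
16.5667 [ 0.5197 -0.4001  0.2232] [-0.7999  0.3303 -1.3959] [ 0.0026  0.0995 -0.0069] 0.17914665311194103
(np.int64(111), array([0.1989, 0.2044, 0.2071]), np.float64(0.20152251204989335))
```

View pics/g9.png

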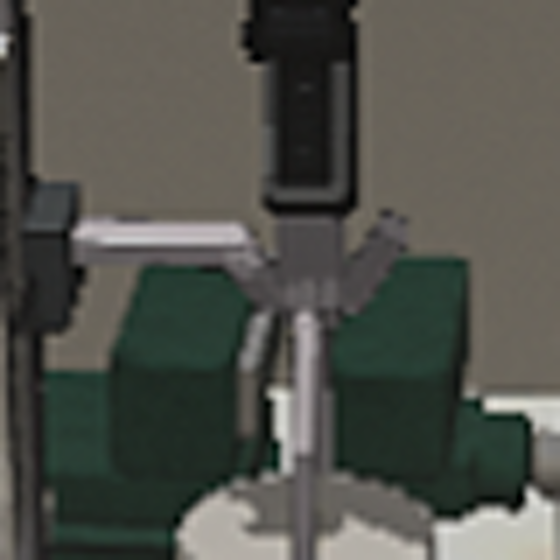

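>>> step_arm:
  targets:
    - [[0, -0.005, 0, 0.01, 0], [0, -0.005, 0, 0.02, 0], [0, -0.005, 0, 0.025, 0], [0, 0, 0, 0.025, 0], [0, 0, 0, 0.025, 0], [0, 0, 0, 0.025, 0], [0, 0, 0, 0.025, 0], [0, 0, 0, 0.025, 0], [0, 0, 0, 0.025, 0], [0, 0, 0, 0.025, 0]]

```text
time: 17.4
eef_pos: [0.5193, -0.4002, 0.2141]
tcp_rot: [1.0, 0.0, 0.0, 0.0]
contact_force: [2.6, 0.4, -1.2]
opening: 0.18
```

>>> step_arm:
  targets:
    - [[0, 0, 0, 0.025, 0], [0, 0, 0, 0.025, 0], [0, 0, 0, 0.025, 0], [0, 0, 0, 0.025, 0], [0, 0, 0, 0.015, 0], [0, 0, 0, 0.01, 0], [0, 0, 0, 0, 0], [0, 0, 0, 0, 0]]

```text
time: 18.07
eef_pos: [0.5191, -0.4002, 0.2091]
tcp_rot: [1.0, 0.0, 0.0, 0.0]
contact_force: [3.6, 0.7, -0.1]
opening: 0.184
```

>>> step_arm:
  targets:
    - [[0, 0, 0, 0, 0]]

```text
time: 18.15
eef_pos: [0.5191, -0.4002, 0.2091]
tcp_rot: [1.0, 0.0, 0.0, 0.0]
contact_force: [3.4, 0.3, 0.2]
opening: 0.179
```

>>> step_arm:
  targets:
    - [[0, 0, 0, 0, 0]]

```text
time: 18.23
eef_pos: [0.5191, -0.4002, 0.2091]
tcp_rot: [1.0, 0.0, 0.0, 0.0]
contact_force: [2.8, -0.1, 0.2]
opening: 0.182
```

>>> step_arm:
  targets:
    - [[0, 0, 0, 0, 0]]

```text
time: 18.32
eef_pos: [0.5191, -0.4002, 0.2091]
tcp_rot: [1.0, 0.0, 0.0, 0.0]
contact_force: [4.4, 0.5, -0.1]
opening: 0.181
```

```bash
python3 - <<'E'
from hk import *
F=[]
for i in range(6):
    s=read_camera('side');st=get_state();F.append(np.r_[st['contact_force'],st['wrist_torque']])
s=cam('side');np.savez('s8.npz',**s)
F=np.array(F);print(F[:,:3]);print(F.mean(0),st['time'],st['eef_pos'])
print(armz(s,-.4,-.39))
E
```

```text
[[ 4.5855  0.33   -0.4178]
 [ 4.2253  0.4241  0.0154]
 [ 4.4328 -0.3849 -0.8002]
 [ 3.3959 -0.1843 -0.6735]
 [ 3.827  -0.0131 -0.5409]
 [ 3.4906  0.2662 -0.5902]]
[ 3.9929  0.073  -0.5012  0.088  -0.8263  0.0077] 18.6167 [ 0.5191 -0.4002  0.209 ]
(np.int64(114), array([0.1845, 0.1897, 0.1927]), np.float64(0.18908314238511062))
```

>>> step_arm:
  targets:
    - [[0, 0.006, 0, 0, 0], [0, 0.006, 0, 0, 0], [0, 0, 0, 0, 0], [0, 0, 0, 0, 0]]

```text
time: 19.0
eef_pos: [0.5192, -0.4002, 0.2088]
tcp_rot: [1.0, 0.0, -0.0, -0.0]
contact_force: [3.1, 0.3, -0.6]
opening: 0.18
```

```bash
cat > m.py <<'E'
from hk import *
import sys
F=[];X=[]
for i in range(int(sys.argv[1])):
    c=read_camera('side');st=get_state();F.append(np.r_[st['contact_force'],st['wrist_torque']]);X.append(st['eef_pos'])
s={k:(np.array(v) if k!='k1' else v) for k,v in c.items()};s['R']=cv2.Rodrigues(s['rvec'].astype(float))[0]; s['t']=s['tvec'].reshape(3).astype(float)
np.savez(sys.argv[2],**s)
F=np.array(F);print(F.mean(0),F.std(0)[:3],st['time'],np.mean(X,0),armz(s,-.4,-.39))
E
python3 m.py 5 s9.npz
```

```text
[ 2.7692  0.3251 -0.788   0.0292 -0.5193 -0.0012] [0.3987 0.6255 0.3965] 19.25 [ 0.5192 -0.4002  0.2088] (np.int64(116), array([0.1842, 0.1893, 0.1928]), np.float64(0.18893288646814443))
```

>>> step_arm:
  targets:
    - [[0, 0.008, 0, 0, 0], [0, 0.008, 0, 0, 0], [0, 0.008, 0, 0, 0], [0, 0, 0, 0, 0], [0, 0, 0, 0, 0]]

```text
time: 19.67
eef_pos: [0.5195, -0.4002, 0.2085]
tcp_rot: [1.0, 0.0, -0.001, -0.0]
contact_force: [-1.3, 0.6, -1.1]
opening: 0.18
```

```bash
python3 m.py 5 s10.npz
```

```text
[-2.0792 -0.1778 -0.534  -0.0421  0.4514 -0.0213] [0.4776 0.2377 0.4082] 19.9167 [ 0.5196 -0.4002  0.2086] (np.int64(110), array([0.1839, 0.1887, 0.1923]), np.float64(0.18858425151713648))
```

>>> step_arm:
  targets:
    - [[0, -0.005, 0, 0.015, 0], [0, -0.005, 0, 0.015, 0], [0, 0, 0, 0.015, 0], [0, 0, 0, 0.015, 0], [0, 0, 0, 0.015, 0], [0, 0, 0, 0.015, 0], [0, 0, 0, 0.01, 0], [0, 0, 0, 0, 0], [0, 0, 0, 0, 0]]

```text
time: 20.67
eef_pos: [0.52, -0.4001, 0.2049]
tcp_rot: [1.0, 0.0, -0.0, -0.0]
contact_force: [-3.0, -0.6, -0.2]
opening: 0.181
```

```bash
python3 m.py 8 s11.npz
```

```text
[-2.7178 -0.0437 -0.4646 -0.0061  0.5287  0.003 ] [0.374  0.4028 0.4128] 21.0667 [ 0.52   -0.4001  0.205 ] (np.int64(121), array([0.1803, 0.1857, 0.1887]), np.float64(0.18511712109875428))
```

>>> step_arm:
  targets:
    - [[0, -0.005, 0, 0.015, 0], [0, -0.005, 0, 0.015, 0], [0, 0, 0, 0.015, 0], [0, 0, 0, 0.015, 0], [0, 0, 0, 0.015, 0], [0, 0, 0, 0.015, 0], [0, 0, 0, 0.01, 0], [0, 0, 0, 0, 0], [0, 0, 0, 0, 0]]

```text
time: 21.82
eef_pos: [0.5199, -0.4001, 0.201]
tcp_rot: [1.0, 0.0, 0.0, 0.0]
contact_force: [-0.7, 0.6, 0.3]
opening: 0.18
```

```bash
python3 m.py 20 s12.npz
```

```text
[ 0.3824  0.3462 -0.2296  0.0714 -0.0737  0.013 ] [0.5251 0.4452 0.507 ] 22.8167 [ 0.5198 -0.4002  0.201 ] (np.int64(122), array([0.1765, 0.1813, 0.1846]), np.float64(0.18103028810154317))
```

>>> step_arm:
  targets:
    - [[0, 0, 0, 0.01, 0], [0, 0, 0, 0.01, 0], [0, 0, 0, 0.01, 0], [0, 0, 0, 0.01, 0], [0, 0, 0, 0.01, 0], [0, 0, 0, 0.005, 0], [0, 0, 0, 0, 0], [0, 0, 0, 0, 0]]

```text
time: 23.48
eef_pos: [0.5197, -0.4002, 0.1988]
tcp_rot: [1.0, 0.0, 0.0, 0.0]
contact_force: [1.3, 0.1, 1.3]
opening: 0.181
```

```bash
python3 m.py 40 s13.npz; python3 - <<'E'
from hk import *
s=dict(np.load('s13.npz'))
cv2.imwrite('pics/g10.png',cv2.resize(s['pixels'][90:250,240:400],None,fx=3.5,fy=3.5,interpolation=2)[:,:,::-1])
E
```

```text
[ 2.2836  0.2048  0.181   0.0724 -0.4704  0.0038] [0.6551 0.4591 0.5162] 25.4833 [ 0.5197 -0.4002  0.1988] (np.int64(112), array([0.1742, 0.1789, 0.1823]), np.float64(0.17863849717261263))
```

View pics/g10.png

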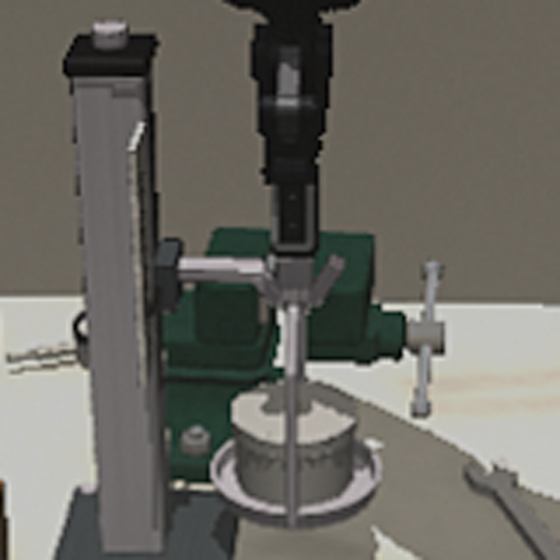

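>>> step_arm:
  targets:
    - [[0, 0.006, 0, -0.005, 0], [0, 0.006, 0, -0.005, 0], [0, 0.003, 0, -0.005, 0], [0, 0, 0, 0, 0], [0, 0, 0, 0, 0]]

```text
time: 25.9
eef_pos: [0.5198, -0.4002, 0.1992]
tcp_rot: [1.0, 0.0, -0.001, -0.0]
contact_force: [1.6, -0.6, 0.6]
opening: 0.182
```

```bash
python3 m.py 40 s14.npz
```

```text
[-1.4071  0.0436  0.0813  0.0081  0.2753  0.0007] [1.1363 0.4855 0.4619] 27.9 [ 0.52   -0.4001  0.1992] (np.int64(117), array([0.1741, 0.1799, 0.183 ]), np.float64(0.179291503184852))
```

>>> step_arm:
  targets:
    - [[0, -0.004, 0, -0.005, 0], [0, -0.004, 0, -0.006, 0], [0, 0, 0, 0, 0], [0, 0, 0, 0, 0], [0, 0, 0, 0, 0], [0, 0, 0, 0, 0]]

```text
time: 28.4
eef_pos: [0.52, -0.4001, 0.1998]
tcp_rot: [1.0, 0.0, 0.0, 0.0]
contact_force: [-2.7, 0.6, 0.5]
opening: 0.181
```

```bash
python3 m.py 25 s15.npz
```

```text
[-1.3286  0.0053  0.0744  0.0307  0.312  -0.009 ] [0.4173 0.3819 0.4891] 29.65 [ 0.52   -0.4002  0.1998] (np.int64(110), array([0.1751, 0.1804, 0.1834]), np.float64(0.1798389836414902))
```

>>> step_arm:
  targets:
    - [[0, -0.004, 0, 0, 0], [0, -0.002, 0, 0, 0], [0, 0, 0, 0, 0], [0, 0, 0, 0, 0], [0, 0, 0, 0, 0], [0, 0, 0, 0, 0]]
  squeeze: 20

```text
time: 30.15
eef_pos: [0.5198, -0.4002, 0.1998]
tcp_rot: [1.0, 0.0, 0.0, 0.0]
contact_force: [0.2, 0.4, 0.6]
opening: 0.178
```

```bash
python3 m.py 8 s16.npz
```

```text
[ 0.3194  0.0411 -0.1365  0.0381 -0.0578 -0.0029] [0.2828 0.4997 0.3877] 30.55 [ 0.5198 -0.4002  0.1999] (np.int64(113), array([0.1759, 0.1809, 0.1833]), np.float64(0.1800954777385155))
```

Forces are about zero in all axes, so I release.

>>> step_arm:
  targets:
    - [[0.2, 0, 0, 0, 0], [0.22, 0, 0, 0, 0], [0.25, 0, 0, 0, 0], [0.3, 0, 0, 0, 0], [0.35, 0, 0, 0, 0], [0.4, 0, 0, 0, 0], [0.4, 0, 0, 0, 0]]

```text
time: 31.13
eef_pos: [0.5196, -0.4002, 0.1998]
tcp_rot: [1.0, 0.0, -0.0, 0.0]
contact_force: [-0.0, 0.3, -0.2]
opening: 0.397
```

```bash
python3 m.py 6 s17.npz; python3 - <<'E'
from hk import *
s=dict(np.load('s17.npz'))
cv2.imwrite('pics/g11.png',cv2.resize(s['pixels'][90:250,240:400],None,fx=3.5,fy=3.5,interpolation=2)[:,:,::-1])
E
```

```text
[-0.2123 -0.0754  0.2593  0.0029  0.0064 -0.0026] [0.2979 0.342  0.5178] 31.4333 [ 0.5196 -0.4002  0.1998] (np.int64(112), array([0.1754, 0.1804, 0.1833]), np.float64(0.17971555330806036))
```

View pics/g11.png

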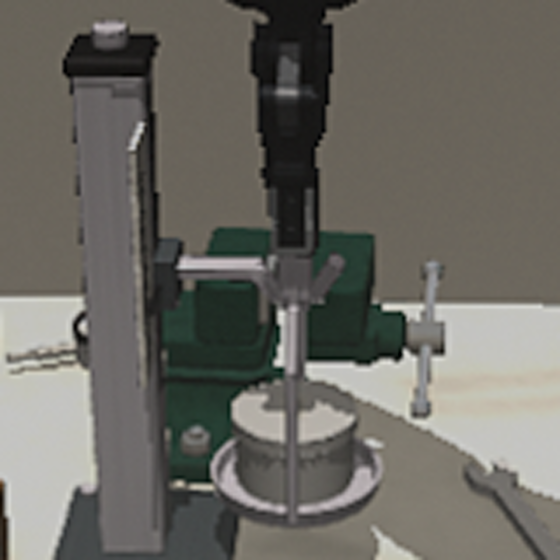

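>>> step_arm:
  targets:
    - [[0.45, 0, 0, -0.1, 0], [0.45, 0, 0, -0.2, 0], [0.45, 0, 0, -0.3, 0], [0.45, 0, 0, -0.4, 0], [0.45, 0, 0, -0.4, 0], [0.45, 0, 0, -0.4, 0], [0.45, 0, 0, -0.4, 0], [0.45, 0, 0, -0.4, 0], [0.45, 0, 0, -0.2, 0], [0.45, 0, 0, 0, 0]]

```text
time: 32.27
eef_pos: [0.5205, -0.401, 0.3162]
tcp_rot: [1.0, 0.0, 0.002, 0.002]
contact_force: [-0.5, -0.5, 0.5]
opening: 0.455
```

```bash
python3 m.py 12 s18.npz; python3 - <<'E'
from hk import *
s=cam('side');t=cam('top');np.savez('s19.npz',**s);print(armz(s,-.4,-.39),get_state()['time'])
a=cv2.resize(s['pixels'][60:260,230:400],None,fx=3,fy=3,interpolation=2)
cv2.imwrite('pics/g12.png',a[:,:,::-1]);save(t,'pics/t12.png')
d=np.abs(dict(np.load('s18.npz'))['pixels'].astype(int)-s['pixels']).max(2)[60:260,230:400];print('diff',(d>25).sum())
E
```

```text
[ 0.0052 -0.1378 -0.132  -0.0001 -0.0025  0.0049] [0.5845 0.5689 0.6001] 32.8667 [ 0.5195 -0.4     0.3111] (np.int64(111), array([0.1749, 0.1803, 0.1829]), np.float64(0.17966774942508404))
(np.int64(116), array([0.1749, 0.1801, 0.1834]), np.float64(0.179607399863795)) 32.9667
diff 5
```

View pics/g12.png

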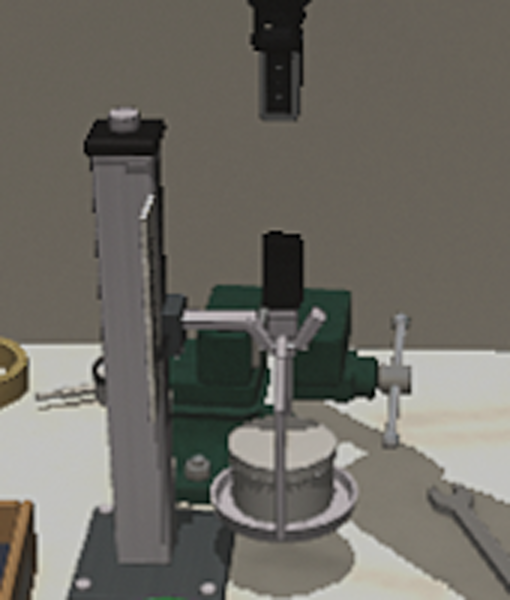

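View pics/t12.png

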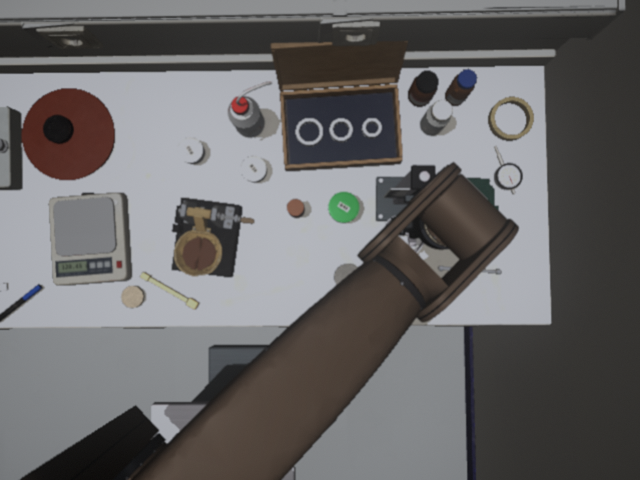

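The basket hangs still with its grip at side pixel ~(324,150). The tin is upright and the fingers are well clear. In the top view the bystanders sit at the same pixels as before: specimen (296,208), green tin (344,207), weight (~345,275) and the silver tins (255,168) and (193,150). I am handing in.

```bash
python3 -c "
from plant import sign_off,get_state
print(get_state()['time']);print(sign_off())"
```

```text
32.9667
the job is handed in; nothing more can be done
None
```

The basket with the moisture tin is hanging at rest in the hook's notch with the tin upright, and I handed the job in at 33.0 s of the 56 s allowed.

- **What I did:** I gripped the basket by its upright grip, carried it round to the hook and seated the bar in the notch. I then lowered it at about 1 mm per row, slower near the end. I let go once the vertical force on the wrist averaged about zero (−0.14 to +0.08 N over the last few averages).
- **Weight:** it read about 5.5 N in the air. The hook sank about 72 mm, which fits 75 N/m.
- **After letting go:** the hook height changed by no more than about 0.5 mm at release. It then stayed the same in every picture taken over the next 1.5 s. The tin is upright and the fingers are about 65 mm above the grip. The bystanders I could see are where they were; the arm partly hid the weight in the last top picture.

**What was not clean:**
- **Sideways force:** while lowering, a sideways force along x built up in the notch (from −2.7 to +4 N). I trimmed it out in sub-millimetre steps to about 0.3 N before releasing.
- **Possible slight over-press:** one averaged reading at the lowest point was +0.18 ± 0.08 N, so the hook may have been pressed 1–2 mm too far for a few seconds. I raised it 1 mm before letting go.

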